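# Feed the block home in the boring jig

## Task

Take the notched push stick and, touching the pine block only with the stick, close the block up flat against the jig's fence while it is still in the open right-hand half, then feed it along the fence, under the weighted roller, until it is pressed firmly home against the end stop's set screw. Keep it flat against the fence all the way and never force it against fence or screw. Leave the block home, still touching the screw, lay the push stick back down flat on the bench clear of the jig, and leave everything else where it is.

Things in the scene. Friction and masses are not known exactly. Their poses are not given: they have to be found in the camera images.
- jig_corner (a point): Point on the boring jig where the fence face, the end stop's face and the top of the bed meet, 18 mm above the bench. Axes are the jig's: x square into the fence (away from the robot), y along the fence in the feed direction (to the robot's left), z up
- jig: Plywood bed of the jig, screwed to the bench: 200 wide (x) by 440 long (y) by 18 thick, axes as jig_corner; origin at the centre of its underside. The fence face lies 50 mm and the stop's face 185 mm from its centre. The block slides on it
- roller_low (a point): Lowest point of a crowned hold-down roller (26 mm diameter, 22 wide) under a steel weight on a sliding spindle: 87 mm before the stop face, 22 mm before the fence face, 36 mm above the bed. The 38 mm high block lifts it 2 mm in passing under. It bears down with 2 to 9 N, depending on the slug in the weight, which cannot be seen: the push needed to slide the block differs from time to time
- bush_end (a point): Free end, underside, of the fixed flat steel arm with a drill bush that crosses over the block's home place from the fence side: 30 wide, underside 45 mm above the bed, ends 29 mm before the fence face. The arm and the hold-down weight (36 mm diameter) on its bracket reach 125 mm above the bed, lie 40 to 110 mm before the stop face and reach 40 mm before the fence face
- fence: Straight brown hardwood fence strip, 28 thick, 440 long, 30 high above the bed; origin at the centre of its underside (14 mm behind its face); axes as the jig's. Rigid
- stop: Dark hardwood end stop across the left end of the path, one end against the fence face: 62 (x) by 26 (y) by 30 high; origin at the centre of its underside, 13 mm behind its face; axes as the jig's. A steel set screw (head 13 mm across, 17 mm above the bed, 22 mm before the fence face) stands 6 to 22 mm out of its face, set differently each time and not measured. The block rests on its head. Rigid
- block: Plain pine block on the jig's bed, pencil cross on top: 44 (x) by 110 (y) by 38 high, 0.11-0.22 kg; origin at the centre of its underside; x to its fence side, y to its leading end, whose top edge is bevelled (10 long, 3.5 deep). It lies loose on the right half of the bed, off the fence and a little turned; sliding friction 0.4 to 0.8. Home: flat on the fence, leading end on the stop's screw head
- block_front (a point): Leading end of the block's fence-side face: 22 mm (x) and 55 mm (y) from the block's centre, half-way up
- block_rear (a point): Trailing end of the block's fence-side face: 22 mm (x) and -55 mm (y) from the block's centre, half-way up
- stick_mid (a point): Centre (also of gravity, half-way up) of the plywood push stick: 34 wide, 15 thick, about 275 long, 0.10 kg, lying flat on the bench to the right of the jig. x points along it to its notched end, z up. The tail end is round. Told from the plain square-ended batten lying beside it by the notch and round tail; the two may change places
- stick_notch (a point): Bottom of the V notch (birdsmouth, 104 degrees wide) in the stick's end, 122 mm from the stick's centre along x, half-way up; the notch's two blunt tips reach 11 mm farther, 14 to 17 mm either side of the middle. The notch takes an upright corner of the block
- stick: The same push stick, origin at the centre of its underside; axes as stick_mid
- batten: Bystander: plain pine batten 280 by 34 by 15, square ends, no notch; origin at the centre of its underside, x along it
- bored_block: Bystander: a finished block 44 by 110 by 38 with a hole in its top, on the bench beyond the jig; origin at the centre of its underside
- green_jar: Bystander: green glass jar with metal twist lid, 86 diameter, 140 high; origin at the centre of its underside
- baby_jar: Bystander: small clear baby food jar with white lid and dowels in it, 60 diameter, 67 high; origin at the centre of its underside
- strainer: Bystander: steel tea strainer, bowl 70 diameter, 32 high, handle to 130 mm along its x; origin under the bowl
- try_square: Bystander: try square, wooden stock 130 by 20 by 14 and steel blade 200 long along its x; origin under the stock's centre
There are look-alikes about, which are no part of the job. Leave any black or red look-alike of the block alone.

How it is judged:
By the outcome, as a careful person would: the job done as asked, in the order asked, and still so for the second after the job is handed in, with the robot touching nothing.
It also fails if it takes over 72 s, if anything falls off the work surface, if the arm or the gripper's body presses on something with over 40 N, if the wrist force passes 120 N, or if a joint passes its speed limit or range.

## Robot

A 6-joint arm with a two-finger parallel gripper is mounted at the origin on the work surface. World frame = base frame: x ahead of the robot, y to its left, z up, the work surface at z = 0. Lengths are in m, angles in rad, forces in N, time in s.
With the tool pointing down it reaches from about 0.35 to 0.85 m from the base axis. Payload 8.1 kg.
Tool frame: the origin (TCP) lies midway between the tips of the shut fingers; the grasp point (between the pads) lies 19 mm behind it; z points along the fingers, y is the line along which they close (so a half turn about z gives the same grasp; the last joint's range is limited). The gripper opens to 85 mm and grips with 20 to 120 N. Pads are 22 mm wide; open, the fingers measure 114 mm over their backs; the gripper's body (76 mm by 85 mm) begins 54 mm behind the grasp point. The pads swing forward as they close: fully open they stand 13 mm farther back than shut.
Start: joints at [-1.273, 0.13, 1.488, -0, 1.523, -0.085], TCP at [0.224, -0.557, 0.231] pointing down, gripper open.
Joint ranges: [-2.96, 2.96], [-0.89, 2.26], [0.02, 2.5], [-1.34, 4.48], [0, 2.73], [-2.66, 2.66]. Speed limits (rad/s): [2.39, 2.39, 2.79, 3.14, 3.14, 3.14].

## Interface

Orientations are given as a unit quaternion [w, x, y, z].
In Python, from station import bot gives the robot as it stands.
- The arm moves only by the tool servo_tool, never from a script. Its argument "motion" is text: rows parted by semicolons, each of 6 numbers parted by spaces: the shift along the world's x, y, z in cm, then the turn, a rotation vector about the world's x, y, z in rad. A call has 1 to 20 rows; each row shifts and turns the commanded pose from where the row before left it; what a row does not reach is not made up. A row lasts 1/8 s, in which the tool goes at most 62.5 mm and 10.7 degrees, less where a joint would pass 70% of its speed; a pose out of reach is approached as far as the arm can. A call is refused whole if a number of a shift passes 6.25 or a number of a turn 0.188, either way. A call with a gripper value outside its range is refused whole. "claw" is the opening, from 0 (shut) to 1 (fully open), set as the call begins (left out, the last holds). The fingers move at their own pace and stop on an object; "squeeze" is the grip in N (left out, the last holds). Time passes only in rows, so rows that do not move let the fingers close. It gives the time, the measured TCP pose, the force, the opening and the grip force at its end, in the units of the state.
- bot.observe(): the state, without advancing time (a new reading comes with each control period).
- bot.grab_frame(name): name is "scene" or "side" or "wrist"; returns (picture, depth): 480x640x3 uint8, red, green, blue; 480x640 float32, m along the optical axis (not along the pixel's ray), 0 where there is no reading.
- bot.camera_params(name): a dict with "K" (3x3 intrinsics, pixels), "dist" ([k1, k2, p1, p2, k3] as OpenCV has them; the pictures are not rectified), "R" (3x3) and "t" (3): a world point X has camera coordinates R X + t. Camera axes: x right, y down, z forward; pixel columns grow to the right and rows downward; lengths in m; the calibration is good to about 2 mm. A picture is of the moment at which its call begins: read the wrist's pose just before it. camera_params takes no time and is no camera call; for the wrist camera it gives the pose at the moment of the call.
- bot.job_done(): hands the job in; it is judged then, once.
The state is a dict: "time_s": time; "joints": joint angles; "joint_vel": joint speeds; "tau": joint torques, N m; "tcp_pos": TCP position; "tool_rot": TCP orientation; "force": force on the tool from outside, world axes, zero at the start; "torque": the same for the moment, N m; "grip_width": finger opening in m; "grip_force": force on a finger pad.
Only numpy, scipy, OpenCV 4.12 (cv2) and the standard library are available. Lean on these libraries where they do the work, as an engineer would, in place of code of your own. Each camera call takes 0.05 s, during which the arm holds its last target. There are 200 camera calls.

## Working session

There is one attempt and no reset: what is moved stays moved. The work goes in short steps, Python scripts to look and compute and a tool call to move; the robot and the scene stay as the last step left them, time stands still between calls to the robot, and variables do not carry over. Pictures are saved under pics/ and viewed, at most 10 in all, crops included, and the job is handed in when it is done.

Besides the shell and the picture viewer there is one more tool, called after "Request:" as name(argument=value, ...), one argument or row to a line, values as JSON. servo_tool: Moves the arm, as the interface text tells. Its arguments: {"type":"object","properties":{"motion":{"type":"string"},"claw":{"type":"number"},"squeeze":{"type":"number"}},"required":["motion"]}

```bash
mkdir -p pics
cat > h.py <<'E'
import numpy as np, cv2
from station import bot
def shot(n):
    p=bot.camera_params(n); im,d=bot.grab_frame(n)
    return im,d,{k:np.array(v,float) for k,v in p.items()}
def rays(uv,p):
    q=cv2.undistortPoints(np.array(uv,float).reshape(-1,1,2),p['K'],p['dist']).reshape(-1,2)
    return np.c_[q,np.ones(len(q))]@p['R'], -p['R'].T@p['t']   # world dirs (z_cam=1), origin
def atz(uv,p,z):
    r,c=rays(uv,p); z=np.broadcast_to(z,len(r)); return c+r*((z-c[2])/r[:,2])[:,None]
def proj(X,p):
    return cv2.projectPoints(np.array(X,float).reshape(-1,1,3),cv2.Rodrigues(p['R'])[0],p['t'],p['K'],p['dist'])[0].reshape(-1,2)
def cloud(d,p):
    v,u=np.mgrid[0:480,0:640]; r,c=rays(np.c_[u.ravel(),v.ravel()],p)
    return (c+r*d.ravel()[:,None]).reshape(480,640,3)
def save(n,im): cv2.imwrite('pics/'+n+'.png',im[:,:,::-1])
E
python3 - <<'E'
from h import *
print(bot.observe())
for n in ['scene','side','wrist']:
    im,d,p=shot(n); save(n,im); np.savez(n,im=im,d=d,**p); print(n,-p['R'].T@p['t'],p['R'][2],(d>0).mean())
E
```

```text
{'time_s': 0.0, 'joints': array([-1.27341987e+00,  1.31183249e-01,  1.48928957e+00, -3.18113177e-05,
        1.52301499e+00, -8.53992602e-02]), 'joint_vel': array([ 2.51538696e-03, -1.19338884e-03, -1.66232005e-03,  4.55552502e-05,
        7.65937936e-04,  1.38431775e-04]), 'tau': array([-1.97924215e-03, -5.69416165e+01, -5.00546801e+01, -2.78040197e-04,
        1.49217522e-02,  3.74379601e-05]), 'tcp_pos': array([ 0.22394303, -0.55603516,  0.2302256 ]), 'tool_rot': array([-9.40580245e-04,  9.81740592e-01,  1.90222270e-01, -1.16042192e-04]), 'force': array([ 1.01297306, -0.07073054,  0.24844966]), 'torque': array([ 0.0409924 , -0.05051695,  0.01671185]), 'grip_force': 0.0, 'grip_width': 0.08527671682146888}
scene [1.05399497 0.44338773 1.34041446] [-0.35374052 -0.34420806 -0.86970596] 0.99599609375
side [-0.13024567 -1.12483595  1.20155575] [ 0.37601998  0.64370842 -0.66651965] 0.9945149739583333
wrist [ 0.29247796 -0.52905268  0.37373575] [-0.26955629 -0.10708261 -0.9570124 ] 0.9959505208333334
```

View pics/scene.png

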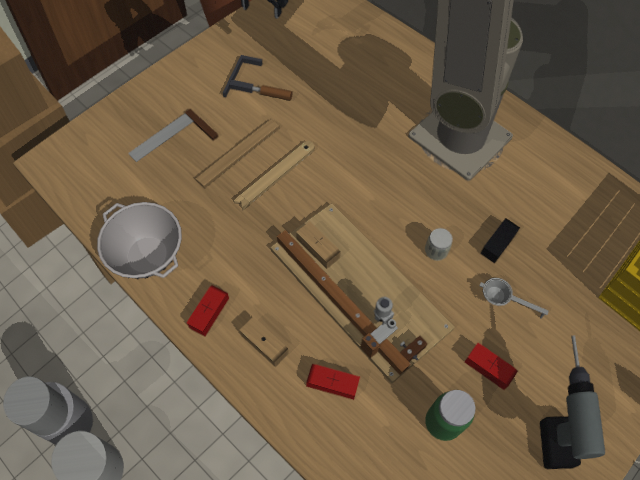

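View pics/wrist.png

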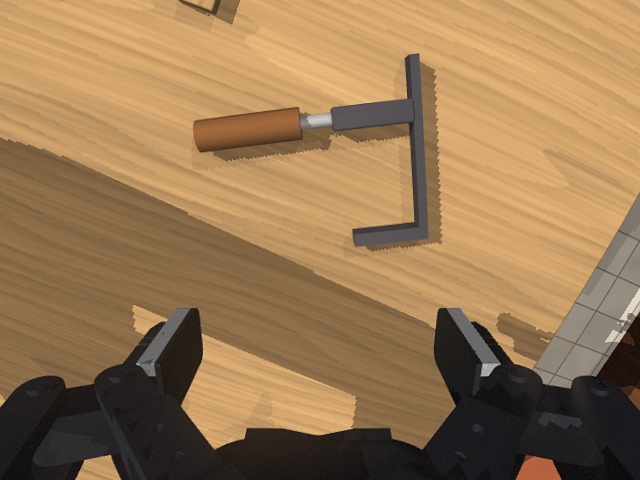

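The scene picture shows the jig with its fence from (285,235) to (405,365). The block is at (320,240), and there are two stick candidates at (238,153) and (275,175). I'll enlarge both in one crop to tell them apart.

Run:
```python
from h import *
a=np.load('scene.npz')['im'];b=np.load('side.npz')['im']
c1=cv2.resize(a[110:220,185:325],None,fx=4,fy=4,interpolation=cv2.INTER_CUBIC)[:, :400*2]
p=np.load('side.npz');S=proj([atz([[238,153]],np.load('scene.npz'),.015)[0],atz([[275,175]],np.load('scene.npz'),.015)[0],atz([[320,240]],np.load('scene.npz'),.05)[0],atz([[405,365]],np.load('scene.npz'),.05)[0]],p);print(S)
out=np.zeros((600,800,3),np.uint8)
c1=cv2.resize(a[110:220,185:325],(400,314),interpolation=cv2.INTER_CUBIC)
out[:314,:400]=c1
out[:314,400:]=cv2.resize(a[200:375,260:460],(400,314),interpolation=cv2.INTER_CUBIC)[:314]
out[314:600,:]=cv2.resize(b,(800,600))[150:436]
save('crop1',out)
```

```text
[[379.98196741 328.11142205]
 [349.5557799  300.27557136]
 [330.24462141 234.6772283 ]
 [303.88343145 169.00751581]]
```

View pics/crop1.png

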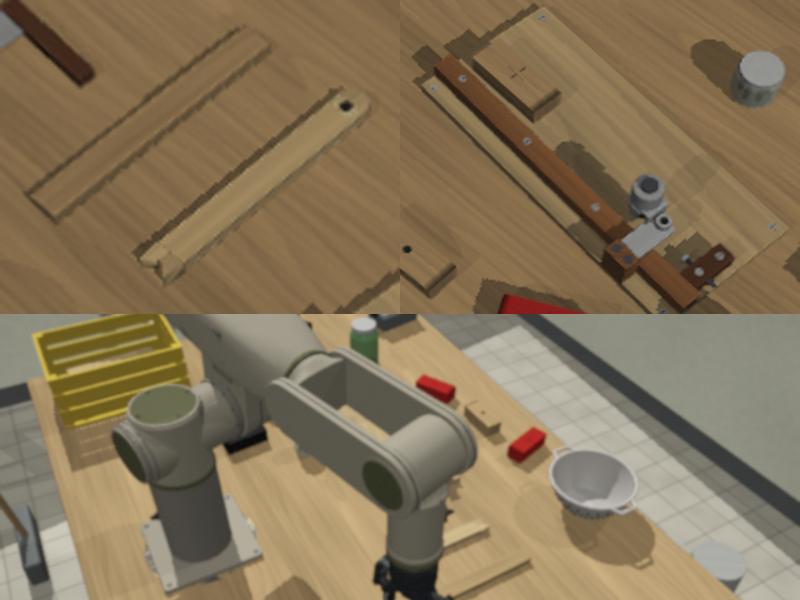

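View pics/side.png

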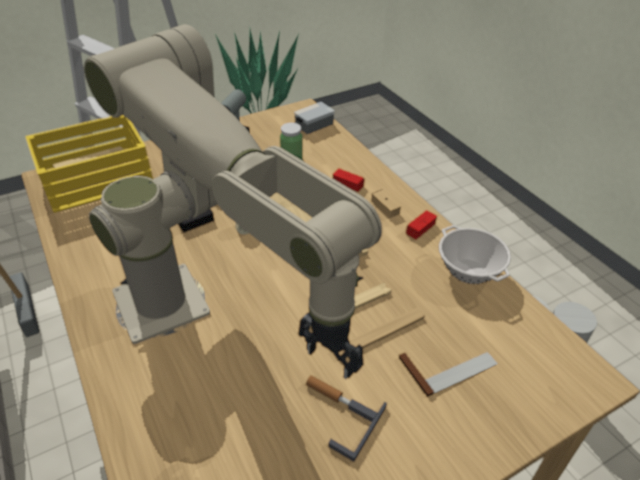

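The stick is the piece at (275,175): V notch at about (241,203) and round tail with hole at about (307,147). The batten at (238,153) has plain square ends. Next I'll measure both, and the jig, from the depth map.

Run:
```python
from h import *
s=np.load('scene.npz');C=cloud(s['d'],s)
def seg(u0,u1,v0,v1,z0,z1,name,big=True):
    P=C[v0:v1,u0:u1];m=((P[...,2]>z0)&(P[...,2]<z1)).astype(np.uint8)
    n,l,st,_=cv2.connectedComponentsWithStats(m)
    k=1+np.argmax(st[1:,4]);q=P[l==k]
    (c,wh,a)=cv2.minAreaRect((q[:,:2]*1000).astype(np.float32))
    print(name,len(q),np.round(c,1),np.round(wh,1),round(a,2),'z',np.round(np.percentile(q[:,2],[5,50,95])*1000,1),'mean',np.round(q[:,:2].mean(0)*1000,1))
    return q
P=C[170:180,200:225];print('table z',P[...,2].mean(),P[...,2].std())
seg(225,330,140,215,.009,.02,'stick')
seg(185,290,115,190,.009,.02,'batten')
seg(290,345,212,268,.051,.062,'block')
f=seg(265,420,222,380,.043,.0505,'fence')
b=seg(250,460,195,385,.012,.024,'bed')
# stick: tips by hand
for n,uv,z in [('fenceedge',[[286,232],[345,297],[362,317]],.048),('stickends',[[240,203],[309,147]],.015)]:
    print(n,np.round(atz(uv,s,z)*1000,1).tolist())
```

```text
table z 0.01124817335119258 0.007351821703745451
stick 1059 [ 455.9 -270.8] [275.6  40.6] 1.25 z [10.2 15.2 19.1] mean [ 460.1 -269.1]
batten 1027 [ 479.7 -394.8] [279.7  41.5] 1.32 z [10.6 15.3 19.2] mean [ 484.5 -393.5]
block 745 [543.8 -30.8] [113.   46.8] 86.43 z [52.1 56.3 60.2] mean [544.6 -29.7]
fence 1185 [604.5  48.8] [327.8  32.1] 84.03 z [44.  47.8 50.2] mean [604.9  53.6]
bed 7357 [515.9 112.9] [440.8 143.8] 84.12 z [14.2 18.5 22.7] mean [510.2 130.3]
fenceedge [[576.8, -106.9, 48.0], [601.9, 112.5, 48.0], [611.1, 173.7, 48.0]]
stickends [[587.6, -266.6, 15.0], [335.3, -265.8, 15.0]]
```

Request:
servo_tool(
  motion="3.5 4.1 -1 0 0 -0.052;3.5 4.1 -1 0 0 -0.052;3.5 4.1 -1 0 0 -0.052;3.5 4.1 -1 0 0 -0.052;3.5 4.1 -1 0 0 -0.052;3.5 4.1 -1 0 0 -0.052;3.6 3.9 -1 0 0 -0.052;0 0 0 0 0 0;0 0 0 0 0 0",
  claw=1,
  squeeze=70,
)

```text
time_s: 1.27
tcp_pos: [0.4699, -0.2715, 0.1611]
tool_rot: [0.0, 1.0, 0.01, -0.0]
force: [0.2, 0.7, 0.5]
grip_width: 0.0854
grip_force: 0.0
```

Run:
```python
from h import *
im,d,p=shot('wrist'); np.savez('w1',im=im,d=d,**p)
C=cloud(d,p);m=((C[...,2]>.010)&(C[...,2]<.019)&(abs(C[...,1]+.27)<.05)&(C[...,0]>.3)&(C[...,0]<.62)).astype(np.uint8)
n,l,st,_=cv2.connectedComponentsWithStats(m);k=1+np.argmax(st[1:,4]);q=C[l==k]
print(len(q),cv2.minAreaRect((q[:,:2]*1000).astype(np.float32)),q.min(0),q.max(0))
im=im.copy();im[(l==k)&(np.indices(l.shape).sum(0)%8==0)]=[255,0,0];save('w1',im)
```

```text
15435 ((454.9737243652344, -272.9134826660156), (275.7976379394531, 34.303009033203125), 0.44302698969841003) [ 0.31707486 -0.29096728  0.0113457 ] [ 0.59274241 -0.25537176  0.01860061]
```

View pics/w1.png

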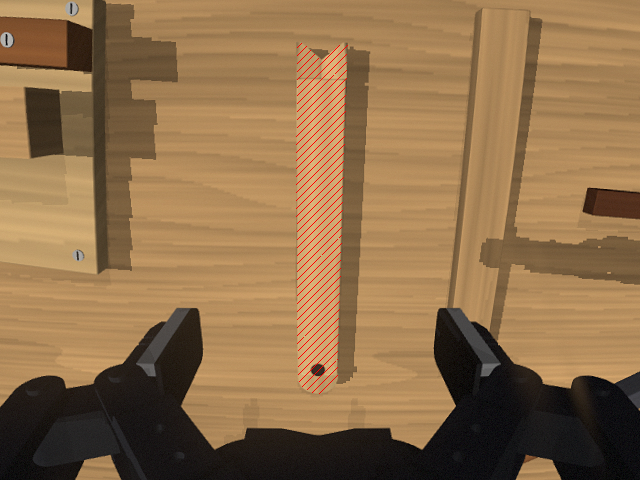

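The wrist view confirms it: V notch at (321,55) and round tail with hole at (318,370). The other piece, at (500,150), is the plain batten. I'll go down and grip.

Request:
servo_tool(
  motion="0 -0.15 -3 0 0 -0.01;0 0 -4 0 0 0;0 0 -4 0 0 0;0 0 -3 0 0 0;0 0 -1.3 0 0 0;0 0 -0.4 0 0 0;0 0 0 0 0 0",
  claw=1,
)

```text
time_s: 2.2
tcp_pos: [0.4707, -0.2739, 0.0054]
tool_rot: [0.0, 1.0, 0.004, 0.001]
force: [0.7, -0.3, -0.2]
grip_width: 0.085
grip_force: 0.0
```

Request:
servo_tool(
  motion="0 0 0 0 0 0;0 0 0 0 0 0;0 0 0 0 0 0;0 0 0 0 0 0;0 0 0 0 0 0;0 0 0 0 0 0",
  claw=0,
  squeeze=70,
)

```text
time_s: 2.95
tcp_pos: [0.4708, -0.2735, 0.0052]
tool_rot: [0.0, 1.0, 0.004, 0.001]
force: [-0.7, 0.1, 5.4]
grip_width: 0.032
grip_force: 70.2
```

Request:
servo_tool(
  motion="0 0 1 0 0 0;0 0 3 0 0 0;0 0 4 0 0 0;0 0 4 0 0 0;-1 3 0 0 0 -0.018;-1 3.5 0 0 0 -0.018;-1 3.5 0 0 0 -0.018;-1 3.5 0 0 0 -0.018;-1 3.5 0 0 0 -0.018;-1 3.5 0 0 0 -0.02;-1 1.8 0 0 0 0;0 0 0 0 0 0;0 0 0 0 0 0",
)

```text
time_s: 4.58
tcp_pos: [0.4005, -0.0505, 0.1246]
tool_rot: [0.0, 0.999, -0.05, 0.0]
force: [-0.5, -0.4, -0.8]
grip_width: 0.0317
grip_force: 69.7
```

Run:
```python
from h import *
o=bot.observe();print(o['tcp_pos'],o['tool_rot'],o['force'],o['grip_width'])
t=o['tcp_pos']
def big(C,m,name):
    n,l,st,_=cv2.connectedComponentsWithStats(m.astype(np.uint8));k=1+np.argmax(st[1:,4]);q=C[l==k]
    print(name,len(q),[np.round(a,2) for a in cv2.minAreaRect((q[:,:2]*1000).astype(np.float32))],'z',np.round(np.percentile(q[:,2],[5,50,95]),4),q[:,:2].min(0),q[:,:2].max(0));return l==k,q
for n in ['wrist','scene']:
    im,d,p=shot(n); np.savez(n+'2',im=im,d=d,**p);C=cloud(d,p);X,Y,Z=np.moveaxis(C,2,0)
    R=(X>.48)&(X<.6)&(Y>-.12)&(Y<.06)
    big(C,R&(Z>.0515)&(Z<.062),n+' block')
    mF,q=big(C,(X>.55)&(X<.66)&(Y>-.15)&(Y<.06 if n=='wrist' else Y<.25)&(Z>.042)&(Z<.0515),n+' fence')
    # fence face edge: min x per y bin
    ys=np.arange(-.1,.05 if n=='wrist' else .2,.01)
    e=[(y,np.percentile(q[abs(q[:,1]-y)<.005][:,0],2)) for y in ys if (abs(q[:,1]-y)<.005).sum()>8]
    if len(e)>4:
        e=np.array(e);print('edge x=a*y+b',np.polyfit(e[:,0],e[:,1],1),np.round(e[::4],4).tolist())
    big(C,(Z>.105)&(Z<.16)&(X>.25)&(X<.55)&(abs(Y-t[1]+.005)<.045),n+' stick')
    save(n+'2',im)
```

```text
[ 0.40047643 -0.05047895  0.12463626] [ 2.10364184e-04  9.98725238e-01 -5.04747972e-02  3.86462589e-04] [-0.48074528 -0.43554561 -0.76146202] 0.03170900864424069
wrist block 3430 [array([530.15,  -7.01]), array([59.94, 15.71]), np.float64(85.29)] z [0.0535 0.0565 0.0579] [ 0.52124537 -0.03695121] [0.54043674 0.02313073]Traceback (most recent call last):
  File "<stdin>", line 11, in <module>
  File "<stdin>", line 5, in big
    return _wrapfunc(a, 'argmax', axis=axis, out=out, **kwds)
    return bound(*args, **kwds)
ValueError: attempt to get argmax of an empty sequence
```

Run:
```python
from h import *
t=bot.observe()['tcp_pos']
im,d,p=shot('scene');np.savez('scene2',im=im,d=d,**p)
w=np.load('wrist2.npz')
out=np.zeros((600,800,3),np.uint8)
out[:300,:400]=cv2.resize(w['im'],(400,300))
out[:600,400:]=cv2.resize(im[195:345,270:370],(400,600),interpolation=cv2.INTER_CUBIC)
out[300:,:400]=cv2.resize(im[120:300,220:460],(400,300),interpolation=cv2.INTER_CUBIC)
save('c2',out)
for n,dat in (('w',w),('s',np.load('scene2.npz'))):
    C=cloud(dat['d'],dat);X,Y,Z=np.moveaxis(C,2,0)
    for nm,m in (('block',(X>.48)&(X<.6)&(Y>-.12)&(Y<.06)&(Z>.0515)&(Z<.062)),('fence',(X>.56)&(X<.67)&(Y>-.15)&(Y<.12)&(Z>.042)&(Z<.0515)),('stick',(Z>.105)&(Z<.16)&(X>.2)&(X<.55)&(abs(Y-t[1]+.005)<.05))):
        k,l,st,_=cv2.connectedComponentsWithStats(m.astype(np.uint8))
        if k<2: continue
        q=C[l==1+np.argmax(st[1:,4])]
        print(n,nm,len(q),[np.round(a,1) for a in cv2.minAreaRect((q[:,:2]*1000).astype(np.float32))],np.round(np.percentile(q[:,2],[5,50,95]),4),q[:,:2].min(0),q[:,:2].max(0))
        if nm=='fence':
            e=np.array([(y,*np.percentile(q[abs(q[:,1]-y)<.005][:,0],[3,97])) for y in np.arange(-.1,.11,.01) if (abs(q[:,1]-y)<.005).sum()>8]);print(np.polyfit(e[:,0],e[:,1],1),np.polyfit(e[:,0],e[:,2],1))
```

```text
w block 3430 [array([530.1,  -7. ]), array([59.9, 15.7]), np.float64(85.3)] [0.0535 0.0565 0.0579] [ 0.52124537 -0.03695121] [0.54043674 0.02313073]
w stick 45854 [array([429.1, -56.7]), array([ 59.1, 161.1]), np.float64(77.0)] [0.1343 0.1354 0.145 ] [ 0.34888115 -0.081126  ] [ 0.51019031 -0.02185227]
s block 724 [array([543.8, -30.5]), array([112.1,  46.5]), np.float64(86.2)] [0.0524 0.0565 0.0604] [ 0.51872365 -0.08654669] [0.56990056 0.02632179]
s fence 982 [array([599.6,   3.6]), array([236.1,  31.5]), np.float64(84.1)] [0.0437 0.048  0.0511] [ 0.57384592 -0.11507501] [0.62726109 0.11983477]
[0.10448574 0.58602432] [0.10364548 0.61302298]
s stick 866 [array([455.6, -60.2]), array([ 62.3, 134.3]), np.float64(77.2)] [0.1251 0.135  0.1478] [ 0.385844  -0.0797865] [ 0.52423337 -0.01805998]
```

View pics/c2.png

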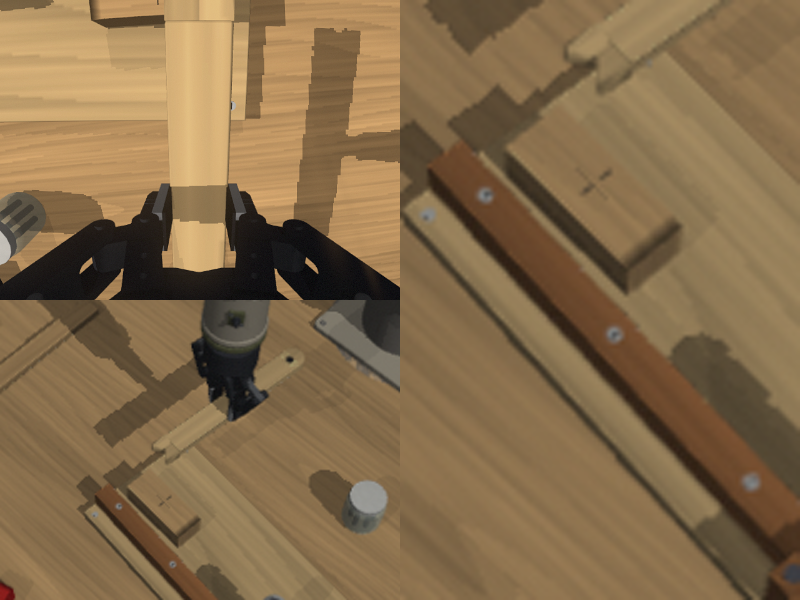

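The wrist view shows the stick held centrally. The scene crop shows the block's cross at (597,183) with a gap of about 17 mm to the fence. I'll lower the stick beside the block's near face.

Request:
servo_tool(
  motion="-0.8 1.7 -1 0 0 -0.003;-0.8 1.7 -3 0 0 0;0 0 -3 0 0 0;0 0 -2.5 0 0 0;0 0 0 0 0 0;0 0 0 0 0 0",
)

```text
time_s: 5.42
tcp_pos: [0.3848, -0.0165, 0.0302]
tool_rot: [0.0, 0.999, -0.052, 0.0]
force: [2.0, -0.2, -0.9]
grip_width: 0.0318
grip_force: 69.7
```

Request:
servo_tool(
  motion="0.6 -0.06 0 0 0 0;0.6 -0.06 0 0 0 0;0.4 -0.04 0 0 0 0;0.4 -0.04 0 0 0 0;0.4 -0.04 0 0 0 0;0.4 -0.04 0 0 0 0",
)

```text
time_s: 6.18
tcp_pos: [0.4123, -0.0189, 0.0292]
tool_rot: [-0.0, 0.999, -0.052, -0.0]
force: [-0.6, 0.2, -0.3]
grip_width: 0.0319
grip_force: 69.8
```

Request:
servo_tool(
  motion="0.2 -0.02 0 0 0 0;0.2 -0.02 0 0 0 0;0 0 0 0 0 0",
)

```text
time_s: 6.55
tcp_pos: [0.4158, -0.0193, 0.0291]
tool_rot: [-0.0, 0.999, -0.052, -0.0]
force: [-2.5, -0.5, 0.2]
grip_width: 0.0317
grip_force: 69.8
```

Request:
servo_tool(
  motion="0.15 -0.02 0 0 0 0;0 0 0 0 0 0",
)

```text
time_s: 6.8
tcp_pos: [0.4159, -0.0193, 0.0285]
tool_rot: [-0.0, 0.999, -0.052, -0.002]
force: [-7.5, -0.1, -0.7]
grip_width: 0.0319
grip_force: 69.9
```

Request:
servo_tool(
  motion="0.1 -0.01 0 0 0 0;0 0 0 0 0 0",
)

```text
time_s: 7.05
tcp_pos: [0.4159, -0.0193, 0.028]
tool_rot: [-0.0, 0.999, -0.052, -0.003]
force: [-10.5, -0.5, 2.4]
grip_width: 0.0321
grip_force: 70.0
```

The block is home on the fence: force rose to about 10 N with no more travel. I'll back off and check flatness.

Request:
servo_tool(
  motion="-0.4 0.04 0 0 0 0;-1.5 0.15 0 0 0 0;-2 0.2 0 0 0 0;0 0 0 0 0 0",
)

```text
time_s: 7.55
tcp_pos: [0.3793, -0.0155, 0.0293]
tool_rot: [0.0, 0.999, -0.052, 0.0]
force: [0.1, 0.0, -0.1]
grip_width: 0.0318
grip_force: 69.7
```

Run:
```python
from h import *
Q=[]
for i in range(4):
    im,d,p=shot('scene');Q.append(cloud(d,p))
np.savez('scene3',im=im,d=d,**p)
C=np.mean(Q,0);X,Y,Z=np.moveaxis(C,2,0)
for nm,m in (('block',(X>.48)&(X<.6)&(Y>-.12)&(Y<.06)&(Z>.0525)&(Z<.062)),('fence',(X>.56)&(X<.67)&(Y>-.15)&(Y<.12)&(Z>.042)&(Z<.0515)),('bed',(X>.4)&(X<.7)&(Y>-.15)&(Y<.4)&(Z>.013)&(Z<.022))):
    k,l,st,_=cv2.connectedComponentsWithStats(m.astype(np.uint8));q=C[l==1+np.argmax(st[1:,4])]
    print(nm,len(q),[np.round(a,1) for a in cv2.minAreaRect((q[:,:2]*1000).astype(np.float32))],np.round(q[:,:2].mean(0)*1000,1))
out=np.zeros((600,800,3),np.uint8)
out[:,:400]=cv2.resize(im[195:345,270:370],(400,600),interpolation=cv2.INTER_CUBIC)
out[:,400:]=cv2.resize(im[280:400,345:425],(400,600),interpolation=cv2.INTER_CUBIC)
save('c3',out)
```

```text
block 760 [array([559.2, -33.2]), array([111.7,  45.8]), np.float64(84.3)] [560. -32.]
fence 1122 [array([587.8,   4. ]), array([236.7,  52.1]), np.float64(84.2)] [599.9   5.3]
bed 7293 [array([516.4, 112.9]), array([440.2, 141.7]), np.float64(84.2)] [511.3 134.3]
```

View pics/c3.png

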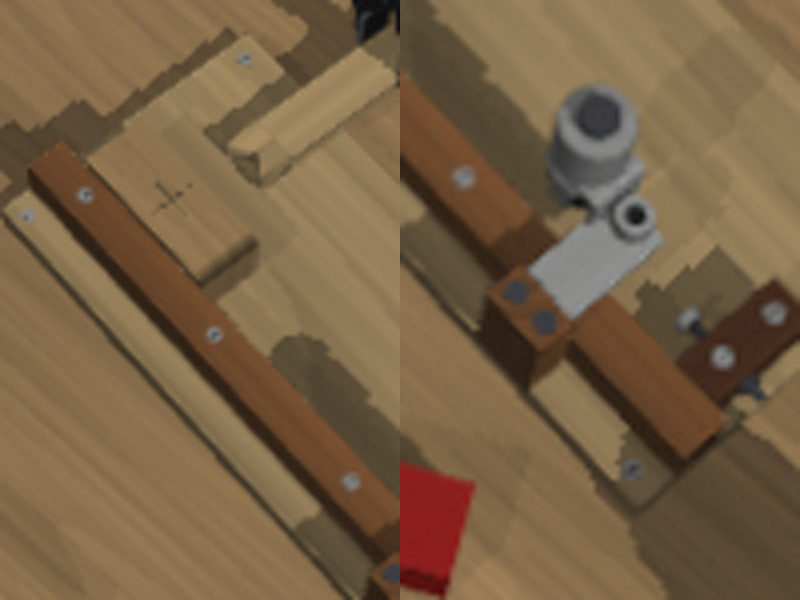

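The crop shows the block flat on the fence (84.3° against 84.2°). The set-screw head is at (690,320) and the roller and arm are clear. I'll move the notch behind the block's near rear corner, at 45° to the fence.

Request:
servo_tool(
  motion="-0.5 0 2 0 0 0;0 -1 2.2 0 0 0;0.9 -2.5 0 0 0 0.131;0.9 -2.5 0 0 0 0.131;0.9 -2.5 0 0 0 0.131;0.9 -2.5 0 0 0 0.131;0.9 -2.5 0 0 0 0.131;0.67 -2.05 0 0 0 0.13;0 0 0 0 0 0;0 0 -2 0 0 0;0 0 -2.1 0 0 0;0 0 0 0 0 0",
)

```text
time_s: 9.25
tcp_pos: [0.4248, -0.1697, 0.0286]
tool_rot: [-0.002, 0.943, 0.333, -0.001]
force: [-0.2, -0.2, 0.1]
grip_width: 0.032
grip_force: 69.8
```

Run:
```python
from h import *
o=bot.observe();t=o['tcp_pos'];q=o['tool_rot'];y=2*np.arctan2(q[2],q[1]);u=np.array([np.cos(y),np.sin(y)])
print(t,np.degrees(y),'notch',t[:2]+.111*u,'to corner',np.array([.5317,-.0854])-t[:2]-.111*u)
im,d,p=shot('scene');C=cloud(d,p);X,Y,Z=np.moveaxis(C,2,0)
m=(Z>.030)&(Z<.046)&(X>.40)&(X<.535)&(Y<-.06)&(Y>-.2)
k,l,st,_=cv2.connectedComponentsWithStats(m.astype(np.uint8));Q=C[l==1+np.argmax(st[1:,4])][:,:2]
s=(Q-t[:2])@u; w=(Q-t[:2])@np.array([-u[1],u[0]])
print('tips fwd',np.percentile(s,[98,100]),'lat',np.percentile(w[s>.05],[2,98]))
w=np.load('scene3.npz')
save('c4',cv2.resize(im[185:285,265:385],(720,600),interpolation=cv2.INTER_CUBIC))
```

```text
[ 0.42475265 -0.16969291  0.02855316] 38.90423256901507 notch [ 0.51113249 -0.09998263] to corner [0.02056751 0.01458263]
tips fwd [0.11965873 0.12606713] lat [-0.01438043  0.01834506]
```

View pics/c4.png

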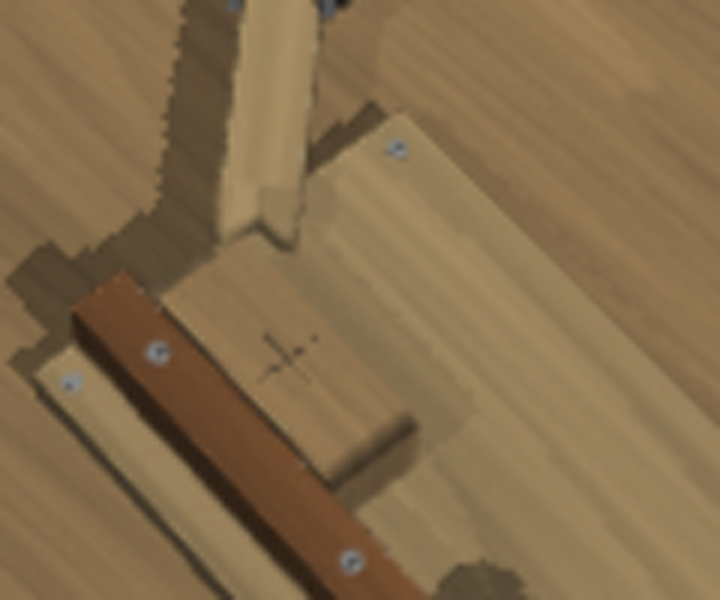

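The notch at (258,228) is lined up with the block's corner at (255,235). I'll engage.

Request:
servo_tool(
  motion="0.8 0.55 0.1 0 0 0;0.7 0.5 0 0 0 0;0.3 0.2 0 0 0 0;0.2 0.15 0 0 0 0;0 0 0 0 0 0",
)

```text
time_s: 9.93
tcp_pos: [0.4457, -0.1571, 0.0311]
tool_rot: [-0.0, 0.943, 0.334, -0.001]
force: [-3.7, -1.3, -0.3]
grip_width: 0.032
grip_force: 69.9
```

Request:
servo_tool(
  motion="0.1 0.1 0 0 0 0;0.1 0.1 0 0 0 0;0 0 0 0 0 0",
)

```text
time_s: 10.3
tcp_pos: [0.4461, -0.1556, 0.0304]
tool_rot: [-0.001, 0.943, 0.334, -0.002]
force: [-10.3, -5.4, 0.5]
grip_width: 0.0321
grip_force: 70.1
```

Request:
servo_tool(
  motion="-0.1 0.1 0 0 0 0;0.03 0.3 0 0 0 0;0.05 0.5 0 0 0 0;0.05 0.5 0 0 0 0;0.052 0.5 0 0 0 0;0.052 0.5 0 0 0 0;0.052 0.5 0 0 0 0;0.052 0.5 0 0 0 0",
)

```text
time_s: 11.3
tcp_pos: [0.4493, -0.1214, 0.0308]
tool_rot: [-0.0, 0.943, 0.334, -0.001]
force: [-7.3, -5.1, 0.6]
grip_width: 0.0318
grip_force: 70.0
```

Request:
servo_tool(
  motion="0.0 0.6 0 0 0 0;0.062 0.6 0 0 0 0;0.062 0.6 0 0 0 0;0.062 0.6 0 0 0 0;0.062 0.6 0 0 0 0;0.062 0.6 0 0 0 0;0.062 0.6 0 0 0 0;0.062 0.6 0 0 0 0;0.062 0.6 0 0 0 0;0.062 0.6 0 0 0 0",
)

```text
time_s: 12.55
tcp_pos: [0.4553, -0.0613, 0.0309]
tool_rot: [-0.0, 0.943, 0.334, -0.001]
force: [-4.3, -3.7, 0.3]
grip_width: 0.032
grip_force: 70.0
```

Request:
servo_tool(
  motion="0.072 0.6 0 0 0 0;0.063 0.6 0 0 0 0;0.063 0.6 0 0 0 0;0.063 0.6 0 0 0 0;0.063 0.6 0 0 0 0;0.063 0.6 0 0 0 0;0.063 0.6 0 0 0 0;0.063 0.6 0 0 0 0;0.063 0.6 0 0 0 0",
)

```text
time_s: 13.68
tcp_pos: [0.4608, -0.0074, 0.0308]
tool_rot: [-0.0, 0.943, 0.334, -0.001]
force: [-5.5, -3.4, 1.2]
grip_width: 0.0321
grip_force: 70.0
```

Request:
servo_tool(
  motion="0.052 0.4 0 0 0 0;0.042 0.4 0 0 0 0;0.042 0.4 0 0 0 0;0.042 0.4 0 0 0 0;0.042 0.4 0 0 0 0;0.042 0.4 0 0 0 0",
)

```text
time_s: 14.42
tcp_pos: [0.4632, 0.0165, 0.0307]
tool_rot: [-0.0, 0.943, 0.334, -0.002]
force: [-6.1, -4.4, 1.4]
grip_width: 0.0318
grip_force: 70.0
```

Request:
servo_tool(
  motion="0.052 0.4 0 0 0 0;0.042 0.4 0 0 0 0;0.042 0.4 0 0 0 0;0.042 0.4 0 0 0 0",
)

```text
time_s: 14.92
tcp_pos: [0.4642, 0.0315, 0.0303]
tool_rot: [0.0, 0.943, 0.334, -0.003]
force: [-8.9, -11.6, 1.9]
grip_width: 0.0317
grip_force: 70.1
```

Request:
servo_tool(
  motion="0.04 0.4 0 0 0 0;0.04 0.4 0 0 0 0;0.04 0.4 0 0 0 0;0.04 0.4 0 0 0 0;0.04 0.4 0 0 0 0",
)

```text
time_s: 15.55
tcp_pos: [0.4665, 0.0517, 0.0304]
tool_rot: [0.0, 0.943, 0.334, -0.002]
force: [-7.8, -8.9, 1.4]
grip_width: 0.0317
grip_force: 70.1
```

Request:
servo_tool(
  motion="0.041 0.4 0 0 0 0;0.041 0.4 0 0 0 0;0.041 0.4 0 0 0 0;0.041 0.4 0 0 0 0;0.041 0.4 0 0 0 0",
)

```text
time_s: 16.18
tcp_pos: [0.4685, 0.0716, 0.0304]
tool_rot: [0.0, 0.943, 0.334, -0.002]
force: [-8.3, -8.5, 1.5]
grip_width: 0.0322
grip_force: 70.1
```

Request:
servo_tool(
  motion="0.03 0.4 0 0 0 0;0.031 0.3 0 0 0 0;0.031 0.3 0 0 0 0;0.031 0.3 0 0 0 0;0.031 0.3 0 0 0 0",
)

```text
time_s: 16.8
tcp_pos: [0.4701, 0.0876, 0.0304]
tool_rot: [0.0, 0.943, 0.334, -0.002]
force: [-8.2, -8.1, 1.2]
grip_width: 0.0318
grip_force: 70.1
```

Request:
servo_tool(
  motion="0.02 0.2 0 0 0 0;0.02 0.2 0 0 0 0",
)

```text
time_s: 17.05
tcp_pos: [0.4705, 0.0916, 0.0304]
tool_rot: [0.0, 0.943, 0.334, -0.002]
force: [-7.7, -7.9, 2.0]
grip_width: 0.0316
grip_force: 70.1
```

Request:
servo_tool(
  motion="0.02 0.2 0 0 0 0;0.02 0.2 0 0 0 0",
)

```text
time_s: 17.3
tcp_pos: [0.4709, 0.0955, 0.0304]
tool_rot: [0.0, 0.943, 0.334, -0.002]
force: [-6.9, -8.2, 1.3]
grip_width: 0.032
grip_force: 70.1
```

Run:
```python
from h import *
o=bot.observe();print(o['tcp_pos'],o['force'])
im,d,p=shot('scene');np.savez('scene5',im=im,d=d,**p)
save('c5',cv2.resize(im[270:390,330:450],(600,600),interpolation=cv2.INTER_CUBIC))
```

```text
[0.47088022 0.09554926 0.0303509 ] [-6.88348162 -8.22342845  1.27121971]
```

View pics/c5.png

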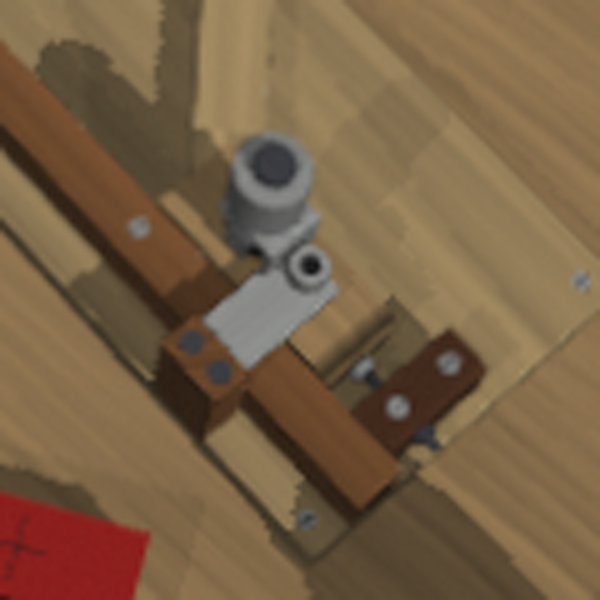

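The block is flat on the fence past the roller. The screw head at (362,368) stands a few mm ahead of its leading face, so I'll creep.

Request:
servo_tool(
  motion="0.018 0.15 0 0 0 0;0.018 0.15 0 0 0 0",
)

```text
time_s: 17.6
tcp_pos: [0.471, 0.0984, 0.0303]
tool_rot: [0.0, 0.943, 0.334, -0.003]
force: [-9.7, -11.1, 1.0]
grip_width: 0.0319
grip_force: 70.2
```

Request:
servo_tool(
  motion="0.018 0.15 0 0 0 0;0.018 0.15 0 0 0 0",
)

```text
time_s: 17.85
tcp_pos: [0.4704, 0.0996, 0.0297]
tool_rot: [0.001, 0.943, 0.333, -0.004]
force: [-11.3, -21.9, 3.1]
grip_width: 0.0321
grip_force: 70.6
```

Request:
servo_tool(
  motion="0.015 0.15 0 0 0 0",
)

```text
time_s: 17.98
tcp_pos: [0.4701, 0.1009, 0.0294]
tool_rot: [0.001, 0.943, 0.333, -0.005]
force: [-19.9, -13.2, 3.4]
grip_width: 0.0319
grip_force: 70.7
```

Request:
servo_tool(
  motion="0.015 0.15 0 0 0 0",
)

```text
time_s: 18.1
tcp_pos: [0.4691, 0.1025, 0.0288]
tool_rot: [0.001, 0.943, 0.333, -0.006]
force: [-15.3, -22.6, 2.3]
grip_width: 0.0319
grip_force: 71.9
```

Request:
servo_tool(
  motion="-0.05 -0.25 0 0 0 0;0 0 0 0 0 0",
)

```text
time_s: 18.35
tcp_pos: [0.4698, 0.1014, 0.0294]
tool_rot: [0.0, 0.943, 0.333, -0.004]
force: [-10.2, -10.9, 1.7]
grip_width: 0.0319
grip_force: 70.5
```

Run:
```python
from h import *
o=bot.observe();print(o['tcp_pos'],o['tool_rot'],o['force'],o['torque'])
im,d,p=shot('scene');np.savez('scene6',im=im,d=d,**p)
a=np.load('scene5.npz')['im']
out=np.zeros((600,800,3),np.uint8)
out[:,:400]=cv2.resize(im[235:355,330:410],(400,600),interpolation=cv2.INTER_CUBIC)
out[:300,400:]=cv2.resize(im[318:363,370:430],(400,300),interpolation=cv2.INTER_CUBIC)
out[300:,400:]=cv2.resize(a[318:363,370:430],(400,300),interpolation=cv2.INTER_CUBIC)
save('c6',out)
```

```text
[0.46975607 0.10135448 0.02940489] [ 1.62097019e-04  9.42742023e-01  3.33496900e-01 -4.15559644e-03] [-10.15945069 -10.8661677    1.74756089] [-1.67951106  1.72411567 -0.20298107]
```

View pics/c6.png

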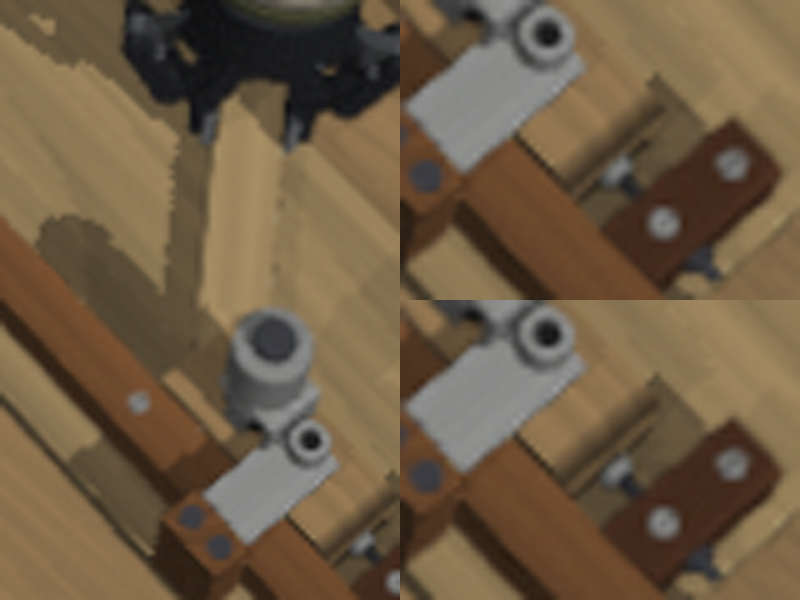

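The crop shows the block's leading face on the screw head at (617,170), still flush on the fence. I'll withdraw along the stick's axis.

Request:
servo_tool(
  motion="-0.12 -0.1 0 0 0 0;-0.12 -0.1 0 0 0 0;-0.12 -0.1 0 0 0 0;-0.2 -0.16 0 0 0 0;-0.8 -0.65 0 0 0 0;-1.5 -1.2 0 0 0 0;-1.5 -1.2 0 0 0 0;0 0 0 0 0 0",
)

```text
time_s: 19.4
tcp_pos: [0.4288, 0.0676, 0.0311]
tool_rot: [-0.0, 0.943, 0.333, -0.0]
force: [0.2, -0.3, -0.5]
grip_width: 0.0323
grip_force: 70.1
```

Run:
```python
from h import *
o=bot.observe();print(o['tcp_pos'],o['tool_rot'],o['force'])
im,d,p=shot('scene');np.savez('scene7',im=im,d=d,**p)
b=np.load('scene6.npz')['im'];c=np.load('scene5.npz')['im']
sl=np.s_[318:350,372:412]
for nm,x in(('6-7',b),('5-7',c)): print(nm,np.abs(im[sl].astype(int)-x[sl]).mean())
g=lambda x:cv2.cvtColor(cv2.resize(x[325:350,375:405],None,fx=4,fy=4,interpolation=cv2.INTER_CUBIC),cv2.COLOR_RGB2GRAY).astype(np.float64)
print('shift of lead edge px*4: 6->7',cv2.phaseCorrelate(g(b),g(im)),'5->7',cv2.phaseCorrelate(g(c),g(im)))
Q=np.mean([cloud(bot.grab_frame('scene')[1],p) for _ in range(4)],0);X,Y,Z=np.moveaxis(Q,2,0)
ex=np.array([.9946,-.1037]);ey=np.array([.1037,.9946]);
P=Q[(Z>.0515)&(Z<.0605)&(X>.5)&(X<.64)&(Y>.1)&(Y<.36)][:,:2]
a,b_=P@ex*1000,P@ey*1000
k=(a>510)&(a<580);a,b_=a[k],b_[k]
print(len(a),'x',np.percentile(a,[2,50,98]),'y',np.percentile(b_,[1,50,99]))
for lo in range(215,345,10):
    s=(b_>lo)&(b_<lo+10)
    if s.sum()>6: print(lo,np.round(np.percentile(a[s],[3,97]),1),s.sum())
```

```text
[0.42880418 0.06761344 0.03111358] [-2.29493293e-05  9.42786560e-01  3.33396882e-01 -1.48001964e-04] [ 0.15046986 -0.29673344 -0.4691281 ]
6-7 0.71015625
5-7 2.36953125
shift of lead edge px*4: 6->7 ((-0.009863506713372772, -0.02845246460936579), 0.9915370379142008) 5->7 ((-0.004836180512050703, -0.0017807508775717906), 0.8590224198975944)
430 x [538.01170377 563.100223   579.61635725] y [228.07339498 312.08352252 365.48469906]
225 [541.6 579.6] 55
235 [552.4 579.4] 41
245 [566.2 579.3] 24
255 [573.  579.7] 14
265 [568.2 579.1] 19
275 [539.7 579.3] 9
295 [538.2 546.6] 16
305 [537.8 578.7] 53
315 [538.  578.1] 83
325 [539.5 578.5] 83
335 [539.6 576.6] 13
```

Request:
servo_tool(
  motion="-1 -0.8 1 0 0 0;0 0 3 0 0 0;0 0 4 0 0 0;0 0 4 0 0 0;0 2 2 0 0 -0.1;0 3 0 0 0 -0.15;0 4 0 0 0 -0.15;0 4 0 0 0 -0.15;0 0 0 0 0 0;0 0 0 0 0 0",
)

```text
time_s: 20.9
tcp_pos: [0.4197, 0.1902, 0.1711]
tool_rot: [0.0, 0.998, 0.067, -0.0]
force: [-0.4, -0.6, -1.5]
grip_width: 0.032
grip_force: 70.2
```

Run:
```python
from h import *
im,d,p=shot('wrist');np.savez('w8',im=im,d=d,**p);C=cloud(d,p);X,Y,Z=np.moveaxis(C,2,0)
ex=np.array([.9946,-.1037]);ey=np.array([.1037,.9946])
for nm,z0,z1,r in (('block',.0525,.062,(500,600)),('fence',.044,.051,(570,620))):
    P=C[(Z>z0)&(Z<z1)][:,:2]*1000;a,b=P@ex,P@ey;k=(a>r[0])&(a<r[1])&(b>150)&(b<350);a,b=a[k],b[k]
    print(nm,len(a))
    for lo in range(150,350,10):
        s=(b>lo)&(b<lo+10)
        if s.sum()>20: print(lo,np.round(np.percentile(a[s],[1,99]),1),s.sum(),round(b[s].min(),1),round(b[s].max(),1))
```

```text
block 60
220 [537.1 545.2] 60 224.3 227.2
fence 0
```

Request:
servo_tool(
  motion="0 -0.5 3 0 0 0;1.5 0 1 0 0 0;3 0 0 0 0 0;3.5 0 0 0 0 0;0 0 0 0 0 0;0 0 0 0 0 0",
)

```text
time_s: 21.7
tcp_pos: [0.4994, 0.1844, 0.211]
tool_rot: [0.0, 0.998, 0.065, -0.001]
force: [-0.2, 0.0, -0.8]
grip_width: 0.0318
grip_force: 70.2
```

Run:
```python
from h import *
im,d,p=shot('wrist');np.savez('w9',im=im,d=d,**p);C=cloud(d,p);X,Y,Z=np.moveaxis(C,2,0)
ex=np.array([.9946,-.1037]);ey=np.array([.1037,.9946])
for nm,z0,z1,r in (('block',.0525,.062,(500,600)),('fence',.044,.051,(560,620))):
    P=C[(Z>z0)&(Z<z1)][:,:2]*1000;a,b=P@ex,P@ey;k=(a>r[0])&(a<r[1])&(b>110)&(b<350);a,b=a[k],b[k]
    print(nm,len(a))
    for lo in range(110,350,10):
        s=(b>lo)&(b<lo+10)
        if s.sum()>20: print(lo,np.round(np.percentile(a[s],[1,99]),1),s.sum(),round(b[s].min(),1),round(b[s].max(),1))
```

```text
block 2730
280 [537.3 551.8] 126 282.8 290.0
290 [537.1 550.3] 268 290.0 300.0
300 [537.1 551.8] 298 300.0 310.0
310 [537.5 580.4] 817 310.0 320.0
320 [537.8 580.7] 873 320.0 330.0
330 [537.3 580.5] 348 330.0 334.6
fence 8094
110 [581.4 609.4] 522 110.0 120.0
120 [581.8 609.1] 526 120.1 129.9
130 [581.9 608.9] 509 130.0 140.0
140 [581.8 609.1] 542 140.0 150.0
150 [581.7 609.3] 544 150.0 160.0
160 [581.5 609.2] 554 160.0 170.0
170 [581.4 609.3] 565 170.0 180.0
180 [581.3 609. ] 559 180.0 190.0
190 [581.2 608.9] 571 190.0 200.0
200 [581.2 608.8] 583 200.0 210.0
210 [581.4 609. ] 407 210.0 219.5
310 [582.1 608.6] 365 313.5 320.0
320 [582.2 608.7] 574 320.1 330.0
330 [581.1 608.4] 593 330.0 340.0
340 [562.2 608.4] 680 340.0 350.0
```

The block is flush: near face at 537.1–537.8 mm and fence face at 581.5 mm, so 44 mm apart front and rear. It didn't shift when the stick withdrew. I'll carry the stick back to where it lay.

Request:
servo_tool(
  motion="-0.3 -2 0 0 0 -0.01;-0.3 -4.4 0 0 0 -0.011;-0.3 -4.4 0 0 0 -0.011;-0.3 -4.4 0 0 0 -0.011;-0.3 -4.4 0 0 0 -0.011;-0.3 -4.4 0 0 0 -0.011;-0.3 -4.4 0 0 0 -0.011;-0.3 -4.4 0 0 0 -0.011;-0.3 -4.4 0 0 0 -0.011;-0.3 -4.4 0 0 0 -0.011;0 -3.2 -2 0 0 -0.011;0 -1 -5 0 0 0;0 0 -5 0 0 0;0 0 -5 0 0 0;0 0 -2 0 0 0;0 0 0 0 0 0;0 0 0 0 0 0",
)

```text
time_s: 23.88
tcp_pos: [0.4702, -0.2736, 0.023]
tool_rot: [0.001, 1.0, 0.005, 0.001]
force: [0.9, 0.1, -0.6]
grip_width: 0.0321
grip_force: 70.2
```

Request:
servo_tool(
  motion="0 0 -0.8 0 0 0;0 0 -0.5 0 0 0;0 0 -0.3 0 0 0;0 0 0 0 0 0",
)

```text
time_s: 24.38
tcp_pos: [0.4698, -0.2728, 0.0053]
tool_rot: [0.0, 1.0, 0.005, 0.0]
force: [-1.0, 0.5, -0.3]
grip_width: 0.0318
grip_force: 70.2
```

Request:
servo_tool(
  motion="0 0 -0.1 0 0 0;0 0 0 0 0 0",
)

```text
time_s: 24.62
tcp_pos: [0.47, -0.2729, 0.0052]
tool_rot: [0.0, 1.0, 0.005, 0.0]
force: [-3.9, 2.5, 8.8]
grip_width: 0.0322
grip_force: 71.2
```

Contact with the bench. I'll release and rise.

Request:
servo_tool(
  motion="0 0 0.05 0 0 0;0 0 0 0 0 0;0 0 0 0 0 0;0 0 0 0 0 0;0 0 0 0 0 0;0 0 0 0 0 0",
  claw=1,
)

```text
time_s: 25.38
tcp_pos: [0.4697, -0.2727, 0.0048]
tool_rot: [-0.0, 1.0, 0.005, -0.0]
force: [-0.3, 1.1, -0.3]
grip_width: 0.0852
grip_force: 0.0
```

Request:
servo_tool(
  motion="0 0 1 0 0 0;0 0 3 0 0 0;0 0 5 0 0 0;0 0 6 0 0 0;0 0 0 0 0 0;0 0 0 0 0 0",
)

```text
time_s: 26.12
tcp_pos: [0.47, -0.2729, 0.1555]
tool_rot: [0.0, 1.0, 0.005, 0.001]
force: [-0.2, 0.3, -0.3]
grip_width: 0.0855
grip_force: 0.0
```

Run:
```python
from h import *
print(bot.observe()['grip_width'])
im,d,p=shot('wrist');C=cloud(d,p)
m=((C[...,2]>.010)&(C[...,2]<.024)&(abs(C[...,1]+.27)<.05)&(C[...,0]>.3)&(C[...,0]<.62)).astype(np.uint8)
n,l,st,_=cv2.connectedComponentsWithStats(m);q=C[l==1+np.argmax(st[1:,4])]
print(cv2.minAreaRect((q[:,:2]*1000).astype(np.float32)),[np.median(q[abs(q[:,0]-x)<.01][:,2]) for x in(.34,.45,.56)])
im,d,p=shot('scene');b=np.load('scene7.npz')['im'];c=np.load('scene5.npz')['im'];sl=np.s_[318:350,372:412]
print(np.abs(im[sl].astype(int)-b[sl]).mean(),np.abs(im[sl].astype(int)-c[sl]).mean())
```

```text
0.08546230261714972
((454.01849365234375, -272.728515625), (34.37477111816406, 274.7958984375), 88.62306213378906) [np.float64(0.015850887234182653), np.float64(0.015931436587977965), np.float64(0.015718102432206282)]
1.2903645833333333 3.1552083333333334
```

```bash
python3 -c "
from station import bot
print(bot.job_done())"
```

```text
the job is handed in; nothing more can be done
None
```

I handed the job in at about 26 s of robot time: the block is flush on the fence and home against the set screw, and the push stick lies flat on the bench where it was picked up. Pushing against the screw briefly reached about 23–25 N, against about 11 N to slide the block under the roller, and I eased off at once.

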